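# Hang the reflex hammer on the drop-keeper hook

## Task

Hang the steel reflex hammer by the eye of its handle on the brass hook that has the drop keeper: ease the eye gently over the ball tip and down the arm so that it lifts the keeper and the keeper falls shut behind it. Then draw the hammer back against the closed keeper with a light steady tug of about half a kilo (5 N) for a second to check that it holds, without straining it, and leave the hammer hanging free and still at the foot of the arm. Leave the chestpiece, the box of tips and the coaster where they are.

Things in the scene. Friction and masses are not known exactly. Their poses are not given: they have to be found in the camera images.
- hammer: Steel reflex hammer, loose, lying flat, 165 mm long, about 0.11 kg. Origin: under the eye's centre. x runs along the handle from the eye to the head, z up. Handle: flat bar 10 wide (y) by 6 thick (z) from x=12 to 141 mm; as it lies its mid-plane is 3.3 mm up at the eye, 7 mm up at the head. Head: crosswise barrel 48 long, 14 diameter, rubber ends, at x=145 mm. Mass centre near x=90 mm.
- eye (a point): Centre of the eye, a flat steel ring at the handle's end: hole 15 mm, outside 25 mm, 6 mm thick; the hole's axis is the hammer's z (1.5 degrees off). Same axes as the hammer.
- latch_hook: Fixed brass coat hook, the one with the long arm and drop keeper; two shorter plain hooks share the rail, 110 mm apart. Origin: root of the arm at the rail's front face, 215 mm up; x into the rail, z up. Plate and collar to x=-8 mm. Arm 7 mm thick: level to x=-22, then 54 mm up and out at 50 degrees to a 12 mm ball at x=-57, z=+41 mm; arm bent by use: up to 0.08 rad up or down about its root.
- keeper (a joint): Drop keeper: brass tongue 27 long, 5 wide, 4 thick, 25 g, pivoted in the arm 10 mm below the ball centre, hanging nearly plumb under the arm. 0 = down on its stop (closed); grows to 0.55 rad lifted in towards the arm; falls by its weight. An eye sliding down lifts it, is clear of its end 37 to 44 mm below the ball centre; drawn back it meets it 32 to 40 mm below, stiffly (5 to 10 N per mm).
- chestpiece: Burgundy plastic stethoscope chestpiece, loose, 44 mm across, 29 mm high, short steel stem along its x. Origin: centre of underside. Leave alone.
- tip_box: Open clear acrylic box of spare ear tips, loose, 70 (x) by 100 (y) by 42 mm high. Origin: centre of underside. Leave alone.
- coaster: Ceramic tile coaster, loose, 100 by 100 by 8 mm. Origin: centre of underside. Leave alone.
Things that resemble listed ones, but are neither listed nor needed, are in the scene too. Of the things like the hammer, leave any that is blue, orange or red; of the rest the smaller one is meant.

How it is judged (in metres and radians):
On the way, in this order (a step that is already met when the one before it is completed fails the run):
1. the eye, on the arm, lifts the keeper (value of joint keeper above 0.2 rad and contact force between hammer and keeper above 0.01 N and distance between eye and latch_hook below 0.075 m and y of eye in the frame of latch_hook between -0.01 and 0.01 m), for 0.02 s.
2. with the keeper down behind the eye, the hammer is drawn steadily back against it (value of joint keeper below 0.1 rad and contact force between hammer and keeper above 3 N and distance between eye and latch_hook below 0.052 m and y of eye in the frame of latch_hook between -0.012 and 0.012 m), for 0.5 s.
At the end, for the whole second after the job is handed in: The hammer hangs still by its eye, head down within 22 degrees of plumb, on the level foot of the keeper hook's arm (eye centre 0 to 30 mm from the rail face), released, the keeper down within 0.1 rad behind it; chestpiece, box and coaster within 15 mm of where they were (value of joint keeper below 0.1 rad and x of eye in the frame of latch_hook between -0.03 and 0 m and y of eye in the frame of latch_hook between -0.012 and 0.012 m and z of eye in the frame of latch_hook between -0.012 and 0.006 m and angle between hammer's own x axis and vertical above 2.75 rad and linear speed of hammer below 0.03 m/s and distance of each of chestpiece, tip_box, coaster from where it was at the start of the episode below 0.015 m); the robot touches nothing.
It fails at once if the held hammer is pressed on the hook with more than 12 N (contact force between the fingers and hammer above 1 N and contact force between hammer and latch_hook above 12 N).
It fails at once if the keeper is strained with more than 8 N (contact force between hammer and keeper above 8 N).
It fails at once if a bystander is pushed away (distance of any of chestpiece, tip_box, coaster from where it was at the start of the episode above 0.02 m).
It also fails if it takes over 72 s, if anything falls off the work surface, if the arm or the gripper's body presses on something with over 40 N, if the wrist force passes 120 N, or if a joint passes its speed limit or range.

## Robot

A 6-joint arm with a two-finger parallel gripper is mounted at the origin on the work surface. World frame = base frame: x ahead of the robot, y to its left, z up, the work surface at z = 0. Lengths are in m, angles in degrees, forces in N, time in s.
With the tool pointing down it reaches from about 0.4 to 0.825 m from the base axis. Payload 7 kg.
Tool frame: the origin (TCP) lies midway between the tips of the shut fingers; the grasp point (between the pads) lies 19 mm behind it; z points along the fingers, y is the line along which they close (so a half turn about z gives the same grasp; the last joint's range is limited). The gripper opens to 88 mm and grips with 3 to 60 N. Pads are 19 mm wide; open, the fingers measure 130 mm over their backs; the gripper's body (78 mm by 193 mm) begins 47 mm behind the grasp point.
Start: joints at [-48.065, 20.546, 0.682, 0, -70.136, -16.507], TCP at [0.29, -0.61, 0.227] pointing down, gripper open.
Joint ranges: [-176.03, 176.03], [-82.01, 121.73], [-58.28, 71.71], [-173.87, 95.51], [-174.79, -0.11], [-173.66, 173.66]. Speed limits (degrees/s): [136.94, 136.94, 172.46, 180, 180, 180].

## Interface

Orientations are given as [roll, pitch, yaw] about the fixed x, y, z axes, in that order (R = Rz(yaw) Ry(pitch) Rx(roll)).
In Python, from plant import telemetry, viewer, workorder gives the robot as it stands. The module is installed in compiled form; this text tells all that it offers.
- The arm moves only by the tool carry_out, never from a script. Its argument "rows" is a list of rows, each a list of 6 numbers: the shift along the tool's x, y, z in m, then the turn, a rotation vector about the tool's x, y, z in rad. In form: [[tx, ty, tz, ax, ay, az], ...]. A call has 1 to 8 rows; each row is the pose to reach, as a shift and turn from the pose commanded when the call began, along the tool's axes at that moment; what a row does not reach only later rows make up. A row lasts 1/8 s, in which the tool goes at most 62.5 mm and 10.7 degrees, less where a joint would pass 70% of its speed; a pose out of reach is approached as far as the arm can. A call with a gripper value outside its range is refused whole. "grip" is the gripper's target within -1 to 1 (fully open at 1, half-way at 0, shut at -1), set as the call begins (left out, the last holds). The fingers move at their own pace and stop on an object; the grip force is fixed at half the most. Time passes only in rows, so rows that repeat a pose let the fingers close. It gives the time, the measured TCP pose, the force, the opening and the grip force at its end, in the units of the state.
- telemetry.get_obs(): the state, without advancing time (a new reading comes with each control period).
- viewer.snapshot(name): name is "scene" or "top" or "wrist"; returns the picture (384x512x3 uint8, red, green, blue); there is no depth.
- viewer.camera_info(name): a dict with "intrinsics" (3x3 intrinsics, pixels), "extrinsics" (4x4, takes a point from camera to world coordinates); the wrist camera has in their place "tool_from_camera" (4x4, takes a point from camera to tool coordinates, whose origin is the TCP and whose axes are the flange's). Camera axes: x right, y down, z forward; pixel columns grow to the right and rows downward; lengths in m; the calibration is good to about 2 mm. A picture is of the moment at which its call begins: read the wrist's pose just before it. camera_info takes no time and is no camera call.
- workorder.close_job(): hands the job in; it is judged then, once.
The state is a dict: "clock": time; "joint_pos": joint angles; "qvel": joint speeds; "tau": joint torques, N m; "tool_pos": TCP position; "orientation": TCP orientation; "force": force on the tool from outside, world axes, zero at the start; "moment": the same for the moment, N m; "opening": finger opening in m; "gripper_force": force on a finger pad.
Only numpy, scipy, OpenCV 4.12 (cv2) and the standard library are available. Lean on these libraries where they do the work, as an engineer would, in place of code of your own. Each camera call takes 0.05 s, during which the arm holds its last target. There are 200 camera calls.

## Working session

There is one attempt and no reset: what is moved stays moved. The work goes in short steps, Python scripts to look and compute and a tool call to move; the robot and the scene stay as the last step left them, time stands still between calls to the robot, and variables do not carry over. Pictures are saved under pics/ and viewed, at most 10 in all, crops included, and the job is handed in when it is done.

Besides the shell and the picture viewer there is one more tool, called as a command line: name --pt "numbers of a row" for each row, then --argument value for the rest. carry_out: Moves the arm, as the interface text tells. Its arguments: {"type":"object","properties":{"rows":{"type":"array"},"grip":{"type":"number"}},"required":["rows"]}

```bash
mkdir -p pics; python3 - <<'E'
from plant import telemetry, viewer
import cv2, numpy as np
print(telemetry.get_obs())
for n in ("scene","top"):
    im=viewer.snapshot(n); cv2.imwrite(f"pics/{n}0.png",im[:,:,::-1]); i=viewer.camera_info(n); print(n,np.round(i["intrinsics"],2).tolist(),np.round(i["extrinsics"],4).tolist())
print(viewer.camera_info("wrist"))
a=[cv2.imread(f"pics/{n}0.png") for n in("scene","top")]
cv2.imwrite("pics/both0.png",cv2.resize(np.hstack(a),(800,300)))
E
```

```text
{'clock': 0.0, 'joint_pos': array([-4.80656326e+01,  2.05911565e+01,  6.33136538e-01, -2.07560513e-02,
       -7.01360312e+01, -1.65047879e+01]), 'qvel': array([ 0.00934662, -0.02876669, -0.01821538,  0.01443063,  0.08120935,
       -0.02572432]), 'tau': array([ 1.26032542e-04, -5.82731152e+01,  2.93050522e+01,  6.99721053e+00,
        6.77369404e-03, -1.16172278e-04]), 'tool_pos': array([ 0.28958588, -0.60917271,  0.225619  ]), 'orientation': array([ 1.79904280e+02, -8.01421535e-03, -1.54577483e+02]), 'force': array([ 0.30003489,  0.16209045, -0.30914356]), 'moment': array([ 0.06141169, -0.01554527, -0.02638284]), 'gripper_force': 0.0, 'opening': 0.0874089968099795}
scene [[405.97, 0.0, 259.05], [0.0, 405.97, 195.56], [0.0, 0.0, 1.0]] [[0.6849, 0.5429, -0.486, 0.9978], [0.7285, -0.4947, 0.474, -0.5698], [0.0169, -0.6787, -0.7343, 1.0064], [0.0, 0.0, 0.0, 1.0]]
top [[387.13, 0.0, 256.47], [0.0, 387.13, 191.2], [0.0, 0.0, 1.0]] [[-0.0094, -0.9978, 0.0659, 0.3596], [-0.9999, 0.0089, -0.0079, -0.0047], [0.0073, -0.0659, -0.9978, 1.4072], [0.0, 0.0, 0.0, 1.0]]
{'intrinsics': array([[343.63964363,   0.        , 252.98678349],
       [  0.        , 343.63964363, 193.80996855],
       [  0.        ,   0.        ,   1.        ]]), 'tool_from_camera': array([[ 1.83519781e-04, -9.67291478e-01, -2.53667424e-01,
         6.74867620e-02],
       [ 9.99999023e-01,  5.28984739e-04, -1.29367352e-03,
        -1.31608883e-03],
       [ 1.38554556e-03, -2.53666939e-01,  9.67290631e-01,
        -1.57517161e-01],
       [ 0.00000000e+00,  0.00000000e+00,  0.00000000e+00,
         1.00000000e+00]])}
```

View pics/scene0.png

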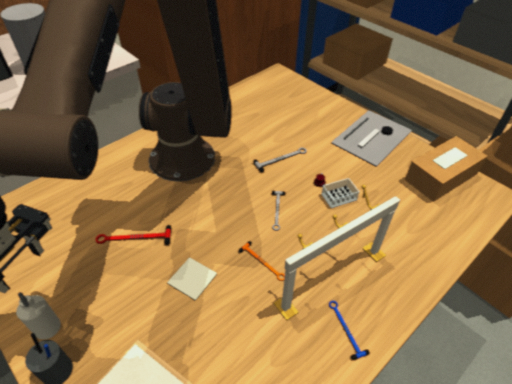

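View pics/top0.png

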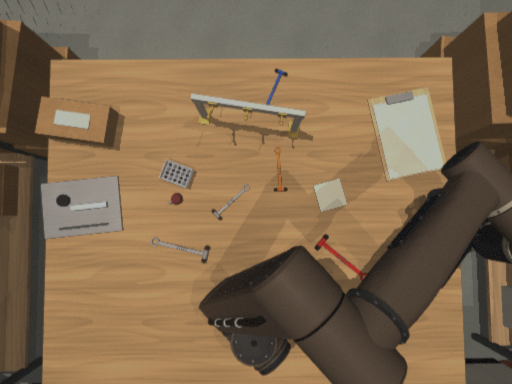

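The two steel hammers are at top (180,250) and (231,201). The rail has three hooks around top (235–275,110–140), and I need enlargements of those.

```bash
python3 - <<'E'
import cv2, numpy as np
s=cv2.imread("pics/scene0.png");t=cv2.imread("pics/top0.png")
A=cv2.resize(s[170:300,260:400],(560,520),interpolation=cv2.INTER_CUBIC)
cv2.imwrite("pics/cs.png",A)
A=cv2.resize(t[85:265,145:315],None,fx=3.3,fy=3.3,interpolation=cv2.INTER_CUBIC)
cv2.imwrite("pics/ct.png",A)
E
```

```text
(no output)
```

View pics/cs.png

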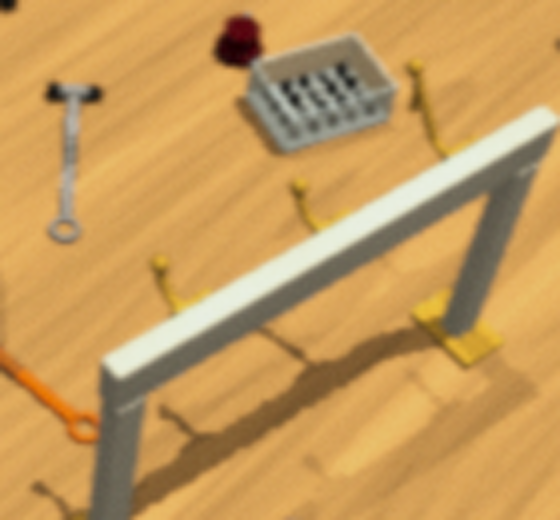

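View pics/ct.png

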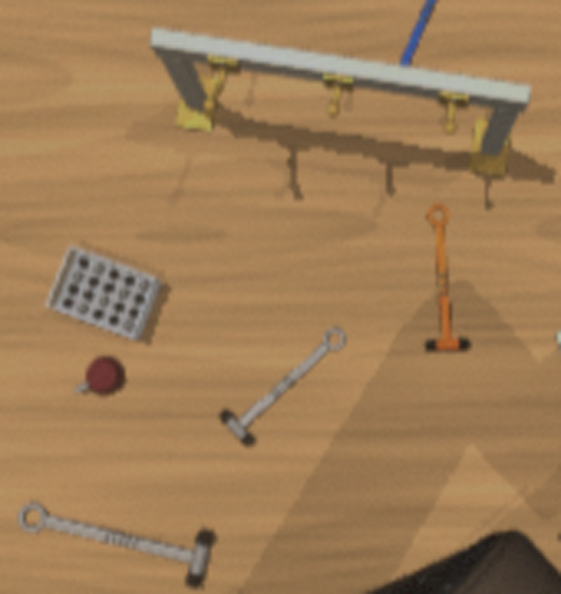

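Target hammer is the shorter grey one: eye at top px (246.5,187.7), head at (216.8,214.4). The keeper hook is the leftmost one: ball at top (208.6,116.2) and scene (363.8,186.8), keeper tongue just below it.

```bash
cat > h.py <<'E'
import numpy as np, cv2
from plant import telemetry, viewer
from scipy.spatial.transform import Rotation as R
from scipy.optimize import least_squares
def cam(n,o=None):
    i=viewer.camera_info(n)
    if n!="wrist": return i["intrinsics"],np.array(i["extrinsics"])
    T=np.eye(4);T[:3,:3]=R.from_euler('xyz',o["orientation"],degrees=True).as_matrix();T[:3,3]=o["tool_pos"]
    return i["intrinsics"],T@i["tool_from_camera"]
def proj(c,P):
    K,T=c; q=(np.atleast_2d(P)-T[:3,3])@T[:3,:3]; return (q@K.T)[:,:2]/q[:,2:]
def onz(c,px,z):
    K,T=c; d=T[:3,:3]@np.linalg.inv(K)@[px[0],px[1],1]; return T[:3,3]+d*(z-T[2,3])/d[2]
def tri(obs):
    return least_squares(lambda p:np.concatenate([proj(c,p)[0]-px for c,px in obs]),[.7,.1,.2]).x
def hook2w(root,yaw,p): return root+R.from_euler('z',yaw,degrees=True).apply(p)
def totool(o,dw): # world shift -> tool axes
    return R.from_euler('xyz',o["orientation"],degrees=True).inv().apply(dw)
E
python3 - <<'E'
from h import *
np.set_printoptions(precision=4,suppress=True)
t=cam("top");s=cam("scene")
C=lambda x,y:(145+x/3.3,85+y/3.3); S=lambda x,y:(260+x/4,170+y/4)
eye=onz(t,C(335,339),.004);head=onz(t,C(237,427),.007)
es=onz(s,S(64,230),.004);hs=onz(s,S(74,93),.007)
for e,h in((eye,head),(es,hs)):
    d=h-e;print(e,h,np.linalg.norm(d),"yaw head->eye",np.degrees(np.arctan2(-d[1],-d[0])))
a=[onz(t,C(*p),.235) for p in((153,32),(528,88))];d=a[0]-a[1];print("rail yaw",np.degrees(np.arctan2(d[1],d[0]))-90)
b=tri([(t,C(210,103)),(s,S(415,67))]);print("ball",b,proj(t,b),proj(s,b))
r=tri([(t,C(222,66)),(s,S(448,155))]);print("root",r)
o=telemetry.get_obs();print(o["tool_pos"],o["orientation"])
E
```

```text
[0.4652 0.0201 0.004 ] [0.3695 0.128  0.007 ] 0.14422557980848788 yaw head->eye -48.39296499707534
[0.4696 0.0232 0.004 ] [0.3728 0.1312 0.007 ] 0.1450651040068753 yaw head->eye -48.136368075016385
rail yaw -9.057423708409985
ball [0.6631 0.1286 0.2627] [[208.2577 115.7739]] [[363.2611 186.8002]]
root [0.7078 0.1206 0.2212]
[ 0.2896 -0.6092  0.2257] [ 179.9153   -0.0069 -154.5762]
```

carry_out --pt "-0.05 0.07 0 0 0 -0.15" --pt "-0.09 0.12 0 0 0 -0.32" --pt "-0.13 0.17 0 0 0 -0.48" --pt "-0.17 0.22 0 0 0 -0.64" --pt "-0.2 0.27 0 0 0 -0.8" --pt "-0.24 0.32 0 0 0 -0.96" --pt "-0.28 0.37 0 0 0 -1.12" --pt "-0.32 0.42 0 0 0 -1.28" --grip 1

```text
clock: 1.1
tool_pos: [0.3919, -0.1185, 0.2267]
orientation: [-180.0, 0.0, -80.9]
force: [1.8, -0.8, -0.0]
opening: 0.0873
gripper_force: 0.0
```

```bash
python3 - <<'E'
from h import *
o=telemetry.get_obs();print(o["clock"],o["tool_pos"],o["orientation"],o["joint_pos"])
d=np.array([.427,.066,.2])-o["tool_pos"];print(totool(o,d),np.radians(-48.2-o["orientation"][2]))
E
```

```text
1.1 [ 0.39189747 -0.11851313  0.22673005] [-1.79955939e+02  3.58614965e-03 -8.09411917e+01] [ 1.11066219e+01 -5.74888431e+00 -3.02957201e+01 -2.20984036e-03
 -6.54090034e+01 -2.04689619e+00]
[-0.17668324 -0.06369537  0.0267901 ] 0.5714415961364743
```

carry_out --pt "-0.05 -0.02 0.01 0 0 -0.15" --pt "-0.1 -0.04 0.02 0 0 -0.3" --pt "-0.14 -0.05 0.027 0 0 -0.45" --pt "-0.177 -0.064 0.027 0 0 -0.571" --pt "-0.177 -0.064 0.027 0 0 -0.571" --pt "-0.177 -0.064 0.027 0 0 -0.571"

```text
clock: 1.85
tool_pos: [0.4279, 0.0641, 0.1992]
orientation: [179.9, 0.0, -48.5]
force: [-0.3, -0.2, 0.2]
opening: 0.0877
gripper_force: 0.0
```

```bash
python3 - <<'E'
from h import *
o=telemetry.get_obs();im=viewer.snapshot("wrist");cv2.imwrite("pics/w1.png",cv2.resize(im[:,:,::-1],(800,600),interpolation=cv2.INTER_CUBIC))
print(o["clock"],o["tool_pos"],o["orientation"])
E
```

```text
1.85 [0.42788806 0.06414102 0.19923603] [ 1.79948167e+02  1.76482271e-02 -4.85343123e+01]
```

View pics/w1.png

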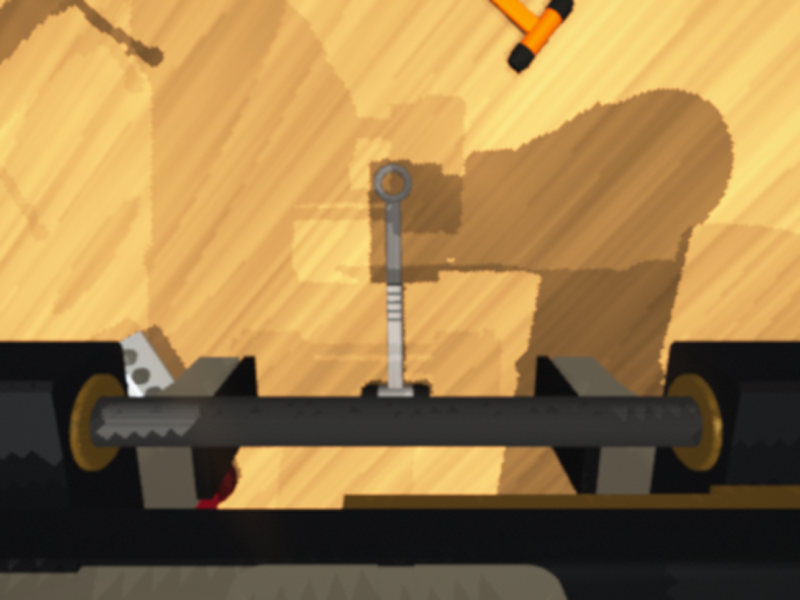

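The eye is at (393,183) and the handle runs straight down to (396,385), in line with the gripper.

```bash
python3 - <<'E'
from h import *
np.set_printoptions(precision=4,suppress=True)
o=telemetry.get_obs();w=cam("wrist",o);t=cam("top")
e=onz(w,np.array((393,183))/1.5625,.0045);m=onz(w,np.array((395.5,370))/1.5625,.0095)
d=m-e;d[2]=0;L=np.linalg.norm(d);d/=L;print("eye",e,L,"yaw",np.degrees(np.arctan2(-d[1],-d[0])))
for g in(.060,):
    p=e+d*g;p[2]=.005;T=p.copy();T[2]-=.019;print("grasp",p,"shift tool",totool(o,p-o["tool_pos"]))
C=lambda x,y:(145+x/3.3,85+y/3.3)
print("chest",onz(t,C(105,375),.029),"box",[onz(t,C(*q),.042) for q in((49,306),(147,341),(160,280))])
E
```

```text
eye [0.4665 0.0221 0.0045] 0.12610139096454404 yaw -47.8342594542863
grasp [0.4262 0.0666 0.005 ] shift tool [-0.0032 -0.0007  0.1944]
chest [0.4266 0.2679 0.029 ] box [array([0.5005, 0.3256, 0.042 ]), array([0.462 , 0.2206, 0.042 ]), array([0.5276, 0.2068, 0.042 ])]
```

carry_out --pt "0.005 -0.0007 0.05 0 0 -0.012" --pt "0.005 -0.0007 0.1 0 0 -0.012" --pt "0.005 -0.0007 0.14 0 0 -0.012" --pt "0.005 -0.0007 0.17 0 0 -0.012" --pt "0.005 -0.0007 0.185 0 0 -0.012" --pt "0.005 -0.0007 0.193 0 0 -0.012" --pt "0.005 -0.0007 0.197 0 0 -0.012" --pt "0.005 -0.0007 0.197 0 0 -0.012" --grip 0.2

```text
clock: 2.9
tool_pos: [0.4324, 0.0609, 0.0029]
orientation: [-180.0, -0.0, -47.9]
force: [-0.6, -0.4, 0.3]
opening: 0.0526
gripper_force: 0.0
```

carry_out --pt "0 0 0 0 0 0" --pt "0 0 0 0 0 0" --pt "0 0 0 0 0 0" --pt "0 0 0 0 0 0" --pt "0 0 0 0 0 0" --pt "0 0 0 0 0 0" --pt "0 0 0 0 0 0" --pt "0 0 0 0 0 0" --grip -1

```text
clock: 3.9
tool_pos: [0.4322, 0.061, 0.0026]
orientation: [180.0, 0.0, -47.8]
force: [-0.3, -0.5, 0.2]
opening: 0.0091
gripper_force: 30.0
```

carry_out --pt "0 0 -0.03 0 0 0" --pt "0 0 -0.08 0 0 0" --pt "0 0 -0.14 0 0 -0.1" --pt "0 0 -0.2 0 0 -0.25" --pt "0 0 -0.25 0 0 -0.4" --pt "0 0 -0.28 0 0 -0.55" --pt "0 0 -0.28 0 0 -0.677" --pt "0 0 -0.28 0 0 -0.677"

```text
clock: 4.9
tool_pos: [0.4318, 0.0609, 0.2824]
orientation: [-180.0, 0.0, -9.1]
force: [-1.2, 0.0, -1.9]
opening: 0.0092
gripper_force: 30.0
```

```bash
cat >> h.py <<'E'
YAW=-9.0; PITCH=-40.0
def move(o,eye_tool,target,pitch=None,yaw=None):
    "shift+rotvec in current tool axes that brings the eye to target with given pitch/yaw"
    Rc=R.from_euler('xyz',o["orientation"],degrees=True)
    Rt=R.from_euler('xyz',[180,PITCH if pitch is None else pitch,YAW if yaw is None else yaw],degrees=True)
    tcp=np.array(target)-Rt.apply(eye_tool)
    return np.r_[Rc.inv().apply(tcp-o["tool_pos"]),(Rc.inv()*Rt).as_rotvec()],tcp
E
python3 - <<'E'
from h import *
np.set_printoptions(precision=4,suppress=True)
o=telemetry.get_obs();print(o["tool_pos"],o["orientation"],o["joint_pos"])
ball=np.array([.663,.1286,.2615]);u=R.from_euler('z',-9,degrees=True).apply([-.65,0,.76])
print(move(o,[.052,0,-.001],ball+.06*u))
E
```

```text
[0.4318 0.0609 0.2824] [-179.9829    0.016    -9.0981] [ 34.104   -4.857  -22.1388  -0.0245 -72.7182  46.8051]
(array([ 0.1394, -0.1032,  0.0095,  0.0003,  0.6984, -0.0017]), array([0.5858, 0.1408, 0.2729]))
```

carry_out --pt "0.02 -0.02 0 0 0.12 0" --pt "0.04 -0.035 0 0 0.25 0" --pt "0.06 -0.05 0 0 0.38 0" --pt "0.08 -0.07 0 0 0.5 0" --pt "0.1 -0.085 0.005 0 0.6 0" --pt "0.125 -0.097 0.0095 0 0.698 0" --pt "0.1394 -0.1032 0.0095 0 0.698 -0.002" --pt "0.1394 -0.1032 0.0095 0 0.698 -0.002"

```text
clock: 5.9
tool_pos: [0.586, 0.1399, 0.2709]
orientation: [179.9, -39.8, -9.0]
force: [-0.3, -0.4, -1.3]
opening: 0.0093
gripper_force: 30.0
```

```bash
python3 - <<'E'
from h import *
o=telemetry.get_obs();im=viewer.snapshot("wrist");cv2.imwrite("pics/w2r.png",im[:,:,::-1])
cv2.imwrite("pics/w2.png",cv2.resize(im[30:255,110:410,::-1],(800,600),interpolation=cv2.INTER_CUBIC))
print(o["clock"],o["tool_pos"],o["orientation"],o["joint_pos"],o["force"])
E
```

```text
5.9 [0.58599137 0.13991767 0.27088675] [179.87361035 -39.84574495  -9.04130628] [ 36.15852105  -5.00577263 -54.85691411  71.66938969 -28.72300753
 -17.05237352] [-0.27405859 -0.39085363 -1.27015736]
```

View pics/w2.png

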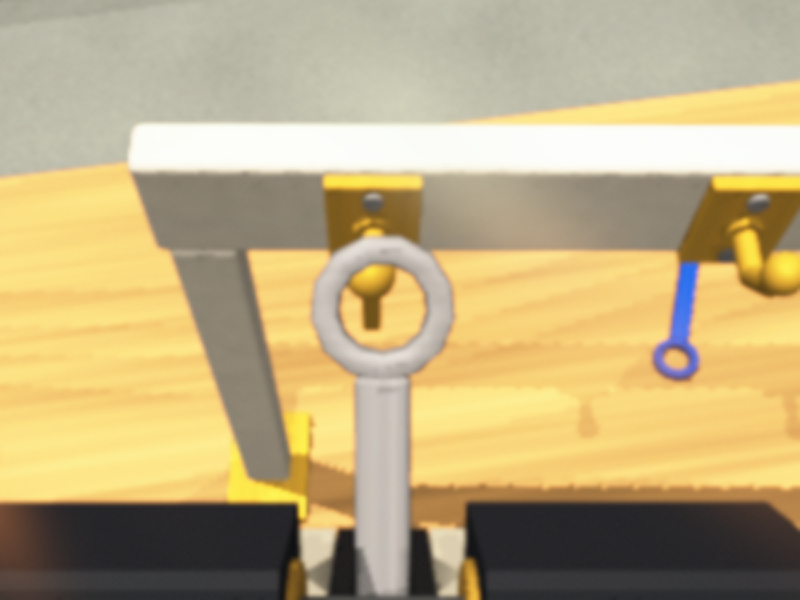

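The wrist crop shows the ring centred at (383,307), about 140 wide. The ball lies beyond it at (371,276), and the keeper hangs plumb below it. The rail is level in the image, so yaw is right.

```bash
python3 - <<'E'
from h import *
np.set_printoptions(precision=4,suppress=True)
o=telemetry.get_obs();w=cam("wrist",o);t=cam("top");s=cam("scene")
C=lambda x,y:(145+x/3.3,85+y/3.3); S=lambda x,y:(260+x/4,170+y/4);W=lambda x,y:np.array((110+x/2.6667,30+y/2.6667))
Rc=R.from_euler('xyz',o["orientation"],degrees=True)
print("pred eye px",proj(w,o["tool_pos"]+Rc.apply([.052,0,-.001])),"meas",W(383,307))
# eye in tool on ray at tool z=-.001
K,T=w
def ray(px): return Rc.inv().apply(T[:3,:3]@np.linalg.inv(K)@[*px,1])
c=viewer.camera_info("wrist")["tool_from_camera"][:3,3]
r=ray(W(383,307))
for z in(-.003,-.001,.001): print("eye tool",c+r*(z-c[2])/r[2])
rb=ray(W(371,276))
for b in([(w,W(371,276)),(t,C(210,103)),(s,S(415,67))],[(w,W(371,276)),(t,C(210,103))],[(w,W(371,276)),(s,S(415,67))]):
    p=tri(b);print("ball",p,"tool",Rc.inv().apply(p-o["tool_pos"]),[proj(x,p)[0]-y for x,y in b])
print("plate/root z .215 yaw -9 => ball nominal offset; rail face from wrist?")
# sizes at depth
print("ball by size", c+rb/np.linalg.norm(rb)*.238/np.cos(0.1))
E
```

```text
pred eye px [[251.0499 142.0309]] meas [253.6232 145.1236]
eye tool [ 0.0508  0.0012 -0.003 ]
eye tool [ 0.0506  0.0012 -0.001 ]
eye tool [0.0504 0.0012 0.001 ]
ball [0.6616 0.1292 0.2595] tool [ 0.051  -0.0016  0.0583] [array([-0.1512, -0.2374]), array([-0.4599,  0.3406]), array([-1.0799,  0.4782])]
ball [0.6638 0.1288 0.256 ] tool [ 0.0505 -0.0015  0.0624] [array([0.0396, 0.0153]), array([-0.1783, -0.0904])]
ball [0.6613 0.1293 0.2599] tool [ 0.051  -0.0016  0.0578] [array([-0.2245, -0.177 ]), array([-1.1223,  0.301 ])]
plate/root z .215 yaw -9 => ball nominal offset; rail face from wrist?
ball by size [ 0.0489 -0.0017  0.0815]
```

carry_out --pt "0 -0.0028 0.01 0 0 0" --pt "0 -0.0028 0.02 0 0 0" --pt "0 -0.0028 0.03 0 0 0" --pt "0 -0.0028 0.038 0 0 0" --pt "0 -0.0028 0.042 0 0 0" --pt "0 -0.0028 0.042 0 0 0" --pt "0 -0.0028 0.042 0 0 0"

```text
clock: 6.82
tool_pos: [0.6131, 0.1396, 0.2413]
orientation: [180.0, -40.0, -8.9]
force: [-1.4, -0.8, -1.5]
opening: 0.0095
gripper_force: 30.0
```

```bash
python3 - <<'E'
from h import *
o=telemetry.get_obs();im=viewer.snapshot("wrist");cv2.imwrite("pics/w3r.png",im[:,:,::-1])
cv2.imwrite("pics/w3.png",cv2.resize(im[80:200,180:340,::-1],(800,600),interpolation=cv2.INTER_CUBIC))
print(o["clock"],o["tool_pos"],o["orientation"],o["joint_pos"],o["force"])
E
```

```text
6.825 [0.61307522 0.13963211 0.2412636 ] [179.98246593 -40.0128033   -8.93697695] [ 26.07470092  -0.96302534 -55.926774    88.65544903 -21.66910127
 -26.77108497] [-1.3649227  -0.815203   -1.48640531]
```

View pics/w3.png

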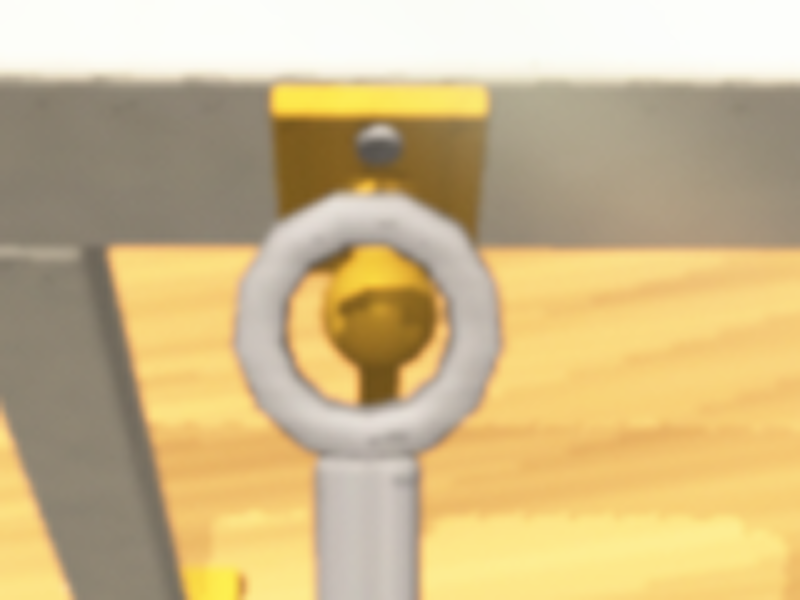

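Well centred: ring at (369,325), ball at (379,310). But joint 4 is at 88.7°, close to its 95.5° limit. I'll fit the kinematics from the logged poses to find a posture with more margin.

```bash
cat > kin.py <<'E'
from h import *
D=[([-48.0656,20.5912,.6331,-.0208,-70.136,-16.5048],[.28959,-.60917,.22562],[179.904,-.008,-154.577]),
([11.1066,-5.7489,-30.2957,-.0022,-65.409,-2.0469],[.391897,-.118513,.22673],[-179.956,.0036,-80.941]),
([34.104,-4.857,-22.1388,-.0245,-72.7182,46.8051],[.4318,.0609,.2824],[-179.983,.016,-9.098]),
([36.15852,-5.00577,-54.85691,71.66939,-28.723,-17.05237],[.58599,.139918,.270887],[179.8736,-39.8457,-9.0413]),
([26.0747,-.963,-55.9268,88.6554,-21.669,-26.7711],[.613075,.139632,.241264],[179.982,-40.0128,-8.937])]
r=lambda ax,a:R.from_euler(ax,a,degrees=True)
def fk(q,p,sg):
    h,L2,L3,d,Lt,a1,a3=p
    s4,s5,s6,c6=sg
    R1=r('z',q[0]);R2=R1*r('y',q[1]);P=R1.apply([a1,0,h])+R2.apply([0,0,L2])
    R3=R1*r('y',-q[2])            # fanuc coupling: forearm pitch independent of q2 (or q2-q3)
    if c6: R3=R2*r('y',-q[2])
    R4=R3*r('x',s4*q[3]);P=P+R3.apply([0,0,a3])+R4.apply([L3,0,0])
    R5=R4*r('y',s5*q[4])
    P=P+R4.apply([0,d,0])
    R6=R5*r('x',s6*q[5]);P=P+R5.apply([Lt,0,0])
    return P,R6
E
python3 - <<'E'
from kin import *
import itertools
best=[]
for sg in itertools.product((1,-1),(1,-1),(1,-1),(0,1)):
    Rs=[fk(q,[0]*7,sg)[1].inv()*r('xyz',o) for q,_,o in D]
    spread=max((Rs[0].inv()*x).magnitude() for x in Rs)
    f=lambda p:np.concatenate([fk(q,p,sg)[0]-np.array(x) for q,x,_ in D])
    s=least_squares(f,[.25,.5,.5,-.19,.3,0,0])
    best.append((np.degrees(spread),np.abs(s.fun).max(),sg,s.x,Rs[0].as_euler('xyz',degrees=True)))
best.sort(key=lambda b:b[0]+100*b[1])
np.set_printoptions(precision=4,suppress=True)
for b in best[:3]:print(b)
E
```

```text
(np.float64(0.0005599295446955577), np.float64(2.7610810461480007e-05), (-1, -1, -1, 1), array([ 0.1987,  0.6016,  0.4636, -0.1918,  0.378 , -0.    ,  0.    ]), array([-90.0002,  -0.0005, -90.    ]))
(np.float64(26.19697090403375), np.float64(0.07083097071876404), (-1, -1, -1, 0), array([ 0.2704,  0.3151,  0.2114, -0.1799,  0.2869,  0.2289, -0.0078]), array([-109.7097,   -0.9911,  -95.7386]))
(np.float64(97.70532403039357), np.float64(0.014573990689043415), (-1, 1, 1, 1), array([-0.3988,  0.5895,  0.9155, -0.1916, -0.3689, -0.4301,  0.7119]), array([ 127.8809,    3.6066, -100.4824]))
```

```bash
cat >> kin.py <<'E'
SG=(-1,-1,-1,1);PP=np.array([.1987,.6016,.4636,-.1918,.378,0,0]);TF=r('xyz',[-90,0,-90])
lo=np.array([-176.03,-82.01,-58.28,-173.87,-174.79,-173.66]);hi=np.array([176.03,121.73,71.71,95.51,-.11,173.66])
def F(q):
    P,Rr=fk(q,PP,SG);return P,Rr*TF
def ik(tcp,Rt,q0,lim=True):
    f=lambda q:np.r_[(F(q)[0]-tcp)*10,(Rt.inv()*F(q)[1]).as_rotvec()*3]
    b=(lo,hi) if lim else (-np.inf,np.inf)
    s=least_squares(f,np.clip(q0,lo+.01,hi-.01),bounds=b,x_scale=30.);return s.x,np.abs(s.fun).max()
EYE=np.array([.0506,.0012,-.001])
def pose(eye,pitch,phi=0,yaw=-9):
    Rt=r('z',yaw)*r('y',pitch)*r('x',180)*r('z',phi);return eye-Rt.apply(EYE),Rt
E
python3 - <<'E'
from kin import *
np.set_printoptions(precision=1,suppress=True)
ball=np.array([.6625,.129,.258]);ex=r('z',-9).apply([-.65,0,.76])
foot=ball+r('z',-9).apply([.043,0,-.041])
rng=np.random.default_rng(0)
cases=[("now",ball+.02*ex,-40,0),("mid",ball-.02*ex,-40,0),("deep",ball-.046*ex,-40,0),("deep-30",ball-.046*ex,-30,0),("deepphi30",ball-.046*ex,-40,30),("deepphi-30",ball-.046*ex,-40,-30),("footp-60",foot,-60,0),("footp-70",foot,-70,0)]
for n,e,p,ph in cases:
    t=pose(e,p,ph);S=[]
    for k in range(25):
        q,er=ik(*t,rng.uniform(lo,hi))
        if er<1e-3 and not any(np.abs(q-x).max()<1 for x in S):S.append(q)
    print(n);[print("  ",q,"margin",min((q-lo).min(),(hi-q).min())) for q in S]
E
```

```text
now
   [ 25.6  -1.  -56.1  89.4 -21.4 -27.2] margin 2.139251315139667
mid
deep
deep-30
   [ 32.2   6.7 -45.8  55.2 -23.6   0. ] margin 12.526693254935473
deepphi30
deepphi-30
footp-60
footp-70
```

```bash
python3 - <<'E'
from kin import *
np.set_printoptions(precision=1,suppress=True)
ball=np.array([.6625,.129,.258]);H=r('z',-9);ex=H.apply([-.65,0,.76]);hx=H.apply([1,0,0])
foot=ball+H.apply([.040,0,-.045])
q0s=[np.array([25,-1,-50,80,-21,-27.]),np.array([32,6.7,-45,55,-23,0.]),np.array([20,10,-40,-60,-40,60.]),np.array([10,10,-30,-120,-60,100.])]
for n,e,axis in(("entry",ball+.004*ex,-ex),("deep",ball-.046*ex,-ex),("foot",foot,hx)):
    out=[]
    for yaw in(-39,-24,-9,6,21):
      for p in(-20,-28,-34,-40,-50,-60):
        for ph in(-45,-25,0,25,45):
            t=pose(e,p,ph,yaw);Rt=t[1]
            tilt=np.degrees(np.arccos(Rt.apply([0,0,1])@axis));pl=np.degrees(np.arccos(Rt.apply([1,0,0])[2]))
            if tilt>(40 if n!="foot" else 75):continue
            for q0 in q0s:
                q,er=ik(*t,q0)
                if er<1e-3: out.append((tilt,pl,yaw,p,ph,min((q-lo).min(),(hi-q[:]).min()),q));break
    print(n,len(out));out.sort(key=lambda a:a[0]+(a[1] if n=="foot" else 0))
    for a in out[:9]:print("  tilt %.0f plumb %.0f yaw %d p %d ph %d m %.1f"%a[:6],a[6])
E
```

```text
entry 100
  tilt 7 plumb 60 yaw -9 p -34 ph -25 m 7.7 [ 31.8   0.3 -50.5  61.9 -24.5  19.8]
  tilt 7 plumb 67 yaw -9 p -34 ph -45 m 8.5 [ 30.3   0.  -49.8  60.1 -24.1  43. ]
  tilt 7 plumb 56 yaw -9 p -34 ph 0 m 8.3 [ 34.1   1.2 -50.   62.2 -25.6  -7.5]
  tilt 7 plumb 67 yaw -9 p -34 ph 45 m 12.5 [ 37.5   3.6 -45.8  58.5 -28.4 -51.3]
  tilt 7 plumb 60 yaw -9 p -34 ph 25 m 10.2 [ 36.3   2.5 -48.   60.6 -27.1 -32.7]
  tilt 10 plumb 54 yaw -24 p -40 ph -25 m 6.5 [ 36.4   3.8 -51.8  73.  -35.8  -7.8]
  tilt 10 plumb 54 yaw -24 p -40 ph 25 m 10.4 [ 39.9   7.  -47.8  70.  -37.9 -57.6]
  tilt 10 plumb 63 yaw -24 p -40 ph 45 m 12.8 [ 40.5   8.1 -45.5  68.1 -38.7 -75.9]
  tilt 10 plumb 63 yaw -24 p -40 ph -45 m 6.2 [ 34.7   2.8 -52.1  73.  -35.   14. ]
deep 92
  tilt 7 plumb 60 yaw -9 p -34 ph -25 m 6.1 [ 21.3   5.2 -52.2  81.9 -16.5   7.6]
  tilt 7 plumb 67 yaw -9 p -34 ph -45 m 6.7 [ 20.    5.  -51.6  79.9 -16.   30.8]
  tilt 7 plumb 56 yaw -9 p -34 ph 0 m 6.7 [ 24.2   6.  -51.6  80.8 -18.1 -18.8]
  tilt 7 plumb 67 yaw -9 p -34 ph 45 m 10.9 [ 29.9   8.1 -47.3  72.4 -21.6 -59.9]
  tilt 7 plu
[... 540 characters left out ...]
 38.3  24.5 -47.9  92.1 -57.7 -94.6]
  tilt 48 plumb 40 yaw -39 p -50 ph 0 m 11.0 [ 38.4  19.3 -47.3  82.2 -49.  -59.1]
  tilt 41 plumb 52 yaw 21 p -60 ph 45 m 17.0 [  -0.1    9.3  -25.8 -100.2  -18.4  156.7]
  tilt 41 plumb 52 yaw -39 p -60 ph 45 m 4.8 [  38.5   24.8  -45.8   90.7  -57.7 -112.5]
  tilt 48 plumb 46 yaw -39 p -50 ph -25 m 8.8 [ 37.   17.5 -49.5  83.8 -48.4 -34.6]
  tilt 48 plumb 46 yaw -39 p -50 ph 25 m 13.8 [ 39.1  20.6 -44.5  80.3 -49.5 -82.2]
  tilt 52 plumb 50 yaw -24 p -40 ph 0 m 7.4 [ 28.8  11.3 -50.6  88.1 -30.8 -43.1]
  tilt 48 plumb 57 yaw -39 p -50 ph 45 m 16.1 [  39.3   21.3  -42.2   78.9  -49.9 -100.1]<stdin>:12: RuntimeWarning: invalid value encountered in arccos
```

```bash
python3 - <<'E'
from kin import *
np.set_printoptions(precision=4,suppress=True)
o2=dict(tool_pos=np.array([.58599,.139918,.270887]),orientation=[179.8736,-39.8457,-9.0413]);o=telemetry.get_obs()
w2=cam("wrist",o2);w=cam("wrist",o);t=cam("top");s=cam("scene")
C=lambda x,y:(145+x/3.3,85+y/3.3); S=lambda x,y:(260+x/4,170+y/4);W2=(110+371/2.6667,30+276/2.6667)
b3=np.array((180+380/5,80+313/5))
Rc=r('xyz',o["orientation"]);c=viewer.camera_info("wrist")["tool_from_camera"][:3,3]
K,T=w; ray=lambda px:Rc.inv().apply(T[:3,:3]@np.linalg.inv(K)@[*px,1])
for obs in([(w,b3),(w2,W2)],[(w,b3),(w2,W2),(t,C(210,103)),(s,S(415,67))]):
    p=tri(obs);print(p,Rc.inv().apply(p-o["tool_pos"]),[proj(a,p)[0]-b for a,b in obs])
rb=ray(b3)
for z in(.012,.018,.024):print(c+rb*(z-c[2])/rb[2])
print("eye",[c+ray((253.6,145.2))*(-.001-c[2])/ray((253.6,145.2))[2]])
# target: pitch -34, ball at p, eye 14 mm up along tool -z from ball
p=tri([(w,b3),(w2,W2),(t,C(210,103)),(s,S(415,67))])
Rt=r('z',-9)*r('y',-34)*r('x',180);tool=p-Rt.apply([0,0,.016])-Rt.apply([.0506,.0012,-.001])
print("move",Rc.inv().apply(tool-o["tool_pos"]),(Rc.inv()*Rt).as_rotvec(),ik(tool,Rt,o["joint_pos"]))
E
```

```text
[0.674  0.1275 0.2409] [0.0473 0.0027 0.0403] [array([ 0.0783, -0.0588]), array([-0.0933,  0.0704])]
[0.6617 0.1295 0.2592] [0.0495 0.0026 0.0183] [array([0.3186, 0.2349]), array([-0.5094, -0.5021]), array([-0.5532,  0.327 ]), array([-0.99  ,  0.5323])]
[0.0503 0.0024 0.012 ]
[0.0497 0.0024 0.018 ]
[0.049  0.0025 0.024 ]
eye [array([ 0.0506,  0.0012, -0.001 ])]
move [ 0.0008  0.0013 -0.002 ] [-0.0006 -0.1051  0.001 ] (array([ 36.3396,  -0.0177, -49.1184,  58.2952, -27.8731,  -5.0482]), np.float64(5.35682609381638e-14))
```

carry_out --pt "0 0 -0.004 0 -0.03 0" --pt "0 0 -0.006 0 -0.06 0" --pt "0.0008 0.0013 -0.004 0 -0.085 0" --pt "0.0008 0.0013 -0.002 0 -0.105 0.001" --pt "0.0008 0.0013 -0.002 0 -0.105 0.001" --pt "0.0008 0.0013 -0.002 0 -0.105 0.001"

```text
clock: 7.62
tool_pos: [0.6121, 0.1385, 0.2429]
orientation: [180.0, -34.0, -9.0]
force: [-0.7, 0.3, -2.8]
opening: 0.0093
gripper_force: 30.0
```

```bash
python3 - <<'E'
from h import *
o=telemetry.get_obs();im=viewer.snapshot("wrist");cv2.imwrite("pics/w4r.png",im[:,:,::-1])
cv2.imwrite("pics/w4.png",cv2.resize(im[80:200,180:340,::-1],(800,600),interpolation=cv2.INTER_CUBIC))
print(o["clock"],o["tool_pos"],o["orientation"],o["joint_pos"],o["force"])
E
```

```text
7.625 [0.61206057 0.13854301 0.24290511] [179.98881228 -33.99385661  -8.95815084] [ 3.62882403e+01 -9.42700369e-03 -4.91951329e+01  5.84269214e+01
 -2.77871768e+01 -5.12125841e+00] [-0.65853011  0.32813515 -2.77386145]
```

View pics/w4.png

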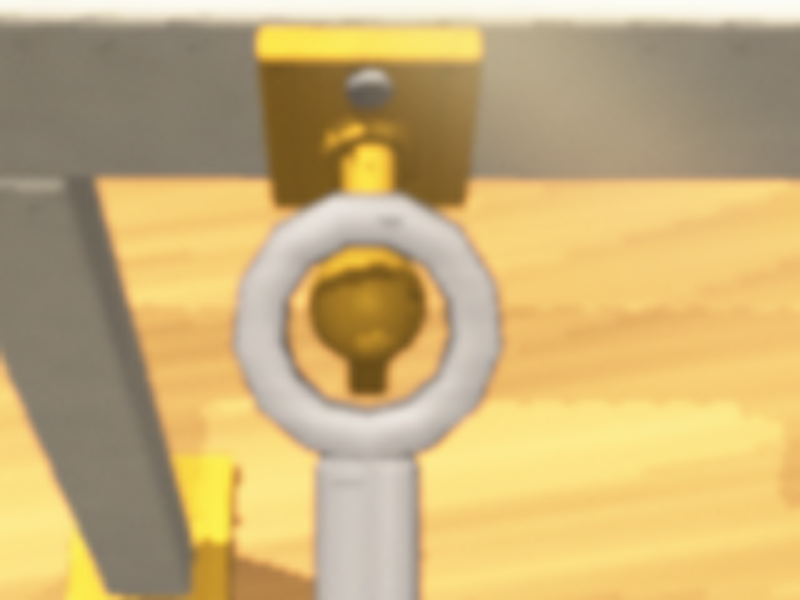

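Ring (368,326) and ball (368,306) share the same column, so lateral alignment is right. Next I ease forward in small steps, watching the force.

carry_out --pt "-0.0012 0 0.003 0 0 0" --pt "-0.0012 0 0.006 0 0 0" --pt "-0.0012 0 0.009 0 0 0" --pt "-0.0012 0 0.012 0 0 0" --pt "-0.0012 0 0.012 0 0 0" --pt "-0.0012 0 0.012 0 0 0"

```text
clock: 8.43
tool_pos: [0.618, 0.1374, 0.2323]
orientation: [180.0, -34.0, -9.0]
force: [0.0, -0.0, -1.3]
opening: 0.0096
gripper_force: 30.0
```

```bash
cat >> h.py <<'E'
def shot(k):
    o=telemetry.get_obs();im=viewer.snapshot("wrist")[:,:,::-1].copy();cv2.imwrite(f"pics/{k}r.png",im)
    print(o["clock"],np.round(o["tool_pos"],4),np.round(o["force"],2),np.round(o["joint_pos"],1))
    return o,im
E
python3 - <<'E'
from h import *
o,im=shot("w5")
print(np.round(viewer.camera_info("wrist")["tool_from_camera"][:,3],4))
# saturation/hue along row through ring centre and column through it
h=cv2.cvtColor(im,cv2.COLOR_BGR2HSV)
for r in(136,140,144,148):print("row",r,[(int(a),int(b),int(c)) for a,b,c in h[r,234:274:2]])
print("col254",[(y,*map(int,h[y,254])) for y in range(116,175,2)])
E
```

```text
8.425 [0.618  0.1374 0.2323] [ 0.05 -0.04 -1.26] [ 34.4   1.1 -50.   61.9 -25.8  -7.4]
[ 6.890e-02  7.000e-04 -1.569e-01  1.000e+00]
row 136 [(15, 21, 198), (16, 21, 185), (15, 28, 165), (16, 107, 141), (20, 195, 203), (23, 191, 243), (25, 186, 249), (26, 184, 251), (27, 177, 251), (27, 177, 251), (26, 183, 251), (24, 188, 248), (23, 192, 240), (21, 196, 229), (20, 197, 206), (19, 175, 197), (16, 123, 205), (15, 33, 171), (17, 22, 186), (17, 24, 191)]
row 140 [(17, 22, 186), (16, 27, 158), (17, 134, 207), (19, 170, 219), (21, 197, 226), (23, 191, 240), (24, 189, 246), (25, 186, 250), (26, 183, 251), (27, 179, 251), (26, 183, 250), (23, 190, 245), (22, 194, 235), (21, 198, 222), (20, 199, 200), (19, 194, 170), (17, 156, 219), (17, 134, 207), (17, 31, 164), (16, 23, 189)]
row 144 [(15, 22, 188), (15, 37, 151), (16, 142, 197), (18, 167, 195), (20, 196, 195), (21, 197, 224), (22, 194, 234), (22, 194, 238), (22, 193, 239), (22, 193, 239), (22, 193, 236), (21, 196, 229), (21, 198, 214), (20, 197, 193), (20, 197, 164), (18, 184, 148), (17, 154, 212), (16, 144, 203), (15, 39, 157), (14, 23, 
[... 255 characters left out ...]
7, 154, 215), (18, 143, 235), (17, 137, 218), (16, 39, 165), (15, 21, 199)]
col254 [(116, 25, 186, 248), (118, 20, 124, 229), (120, 16, 22, 216), (122, 16, 18, 217), (124, 15, 20, 201), (126, 16, 21, 182), (128, 14, 34, 143), (130, 21, 188, 224), (132, 24, 187, 248), (134, 25, 186, 250), (136, 26, 183, 251), (138, 26, 182, 251), (140, 26, 183, 250), (142, 24, 187, 247), (144, 22, 193, 236), (146, 21, 197, 220), (148, 20, 198, 196), (150, 20, 198, 162), (152, 20, 197, 123), (154, 20, 196, 99), (156, 19, 196, 100), (158, 19, 194, 101), (160, 18, 129, 117), (162, 16, 25, 171), (164, 14, 17, 221), (166, 14, 18, 212), (168, 12, 20, 194), (170, 14, 21, 179), (172, 14, 23, 192), (174, 15, 21, 198)]
```

carry_out --pt "0.0008 0 0 0 0 0" --pt "0.0015 0 0 0 0 0" --pt "0.0015 0 0.001 0 0 0" --pt "0.0015 0 0.001 0 0 0"

```text
clock: 8.98
tool_pos: [0.6197, 0.1372, 0.2322]
orientation: [180.0, -34.0, -9.0]
force: [-0.3, -0.2, -0.6]
opening: 0.0088
gripper_force: 30.0
```

```bash
cat >> h.py <<'E'
def meas(im):
    h=cv2.cvtColor(im,cv2.COLOR_BGR2HSV);S=h[...,1].astype(int)
    for r in range(118,166,3):
        row=S[r,225:285]
        print(r,''.join('B' if v>=162 else('.' if v>=75 else '#') for v in row))
E
python3 - <<'E'
from h import *
o,im=shot("w6");meas(im)
E
```

```text
8.975 [0.6197 0.1372 0.2322] [-0.33 -0.16 -0.59] [ 34.2   1.2 -49.9  62.  -25.7  -7.3]
118 ........BBBBBBBBBBBB..................BBBBBBBBBBB...........
121 ........BBBBBB..#########################..BBBBBB...........
124 ...........##################################...............
127 .........#######################################............
130 .......###############..BBBBBBBBB..###############..........
133 .....############....BBBBBBBBBBBBBB......###########........
136 ...############...BBBBBBBBBBBBBBBBBBBB.....###########......
139 ...##########...BBBBBBBBBBBBBBBBBBBBBBBB....##########......
142 ...#########...BBBBBBBBBBBBBBBBBBBBBBBBBB....##########.....
145 ..##########...BBBBBBBBBBBBBBBBBBBBBBBBBBB...##########.....
148 ..##########...BBBBBBBBBBBBBBBBBBBBBBBBBB....##########.....
151 ...##########....BBBBBBBBBBBBBBBBBBBBBBB....##########......
154 ....###########.....BBBBBBBBBBBBBBBBB......##########.......
157 .....#############.....BBBBBBBBBB......#############........
160 ......################............#################.........
163 .........#######################################............
```

Ball is now centred in the hole (rows 130–157 of 129–161).

carry_out --pt "0.0002 0 0.002 0 0 0" --pt "0.0003 0 0.004 0 0 0" --pt "0.0005 0 0.006 0 0 0" --pt "0.0007 0 0.008 0 0 0" --pt "0.0007 0 0.008 0 0 0"

```text
clock: 9.65
tool_pos: [0.6247, 0.1362, 0.2258]
orientation: [180.0, -34.0, -9.0]
force: [-0.6, 0.2, -1.3]
opening: 0.0088
gripper_force: 30.0
```

```bash
python3 - <<'E'
from h import *
o,im=shot("w7");meas(im)
E
```

```text
9.65 [0.6247 0.1362 0.2258] [-0.59  0.16 -1.31] [ 32.8   2.  -50.2  64.4 -24.4  -8.8]
118 .......BBBBBBBBBBBBB..................BBBBBBBBBBB...........
121 .......BBBBBBB..#########################..BBBBBBB..........
124 ...........###################################..............
127 .........#######################################............
130 .......###############..BBBBBBBBB..###############..........
133 .....############.....BBBBBBBBBBBB.......###########........
136 ...############......BBBBBBBBBBBBBB........###########......
139 ...##########....BBBBBBBBBBBBBBBBBBBBB......##########......
142 ..##########...BBBBBBBBBBBBBBBBBBBBBBBBBB....##########.....
145 ..##########..BBBBBBBBBBBBBBBBBBBBBBBBBBB....##########.....
148 ..##########..BBBBBBBBBBBBBBBBBBBBBBBBBBBB...##########.....
151 ...##########..BBBBBBBBBBBBBBBBBBBBBBBBBB...##########......
154 ....###########.BBBBBBBBBBBBBBBBBBBBBBBB...##########.......
157 .....############.BBBBBBBBBBBBBBBBBBB..#############........
160 ......###############.BBBBBBBBBBB...###############.........
163 .........#######################################............
```

carry_out --pt "0.0002 0 0.002 0 0 0" --pt "0.0004 0 0.004 0 0 0" --pt "0.0002 0 0.006 0 0 0" --pt "-0.0002 0 0.008 0 0 0" --pt "-0.0003 0 0.01 0 0 0" --pt "-0.0001 0 0.012 0 0 0" --pt "0.0001 0 0.014 0 0 0" --pt "0.0001 0 0.014 0 0 0"

```text
clock: 10.7
tool_pos: [0.6326, 0.135, 0.2143]
orientation: [180.0, -34.0, -9.0]
force: [0.5, -0.2, -0.9]
opening: 0.0094
gripper_force: 30.0
```

```bash
python3 - <<'E'
from h import *
o,im=shot("w8");meas(im)
cv2.imwrite("pics/w8.png",cv2.resize(im[70:220,160:360],(800,600),interpolation=cv2.INTER_CUBIC))
E
```

```text
10.7 [0.6326 0.135  0.2143] [ 0.53 -0.17 -0.91] [ 30.1   3.3 -51.   69.4 -22.1 -11.9]
118 ####..BBBBBBBBBBBBBB..................BBBBBBBBBBBB...#######
121 .....BBBBBBBBB..#########################..BBBBBBBB.........
124 ......BBB.####################################..BBB.........
127 .........#######################################............
130 .......###############..BBBBBBBBB..###############..........
133 .....############....BBBBBBBBBBBBBB......###########........
136 ...############......BBBBBBBBBBBBBB........###########......
139 ...##########.......BBBBBBBBBBBBBBB.........##########......
142 ...#########.....BBBBBBBBBBBBBBBBBBBBBB......##########.....
145 ..##########..BBBBBBBBBBBBBBBBBBBBBBBBBBB....##########.....
148 ..##########.BBBBBBBBBBBBBBBBBBBBBBBBBBBBB...##########.....
151 ...##########.BBBBBBBBBBBBBBBBBBBBBBBBBBBB..##########......
154 ....#########.BBBBBBBBBBBBBBBBBBBBBBBBBBBB.##########.......
157 .....########..BBBBBBBBBBBBBBBBBBBBBBBBBB.##########........
160 ......#########.BBBBBBBBBBBBBBBBBBBBBBBB.##########.........
163 .........########.BBBBBBBBBBBBBBBBBBBB.#########............
```

View pics/w8.png

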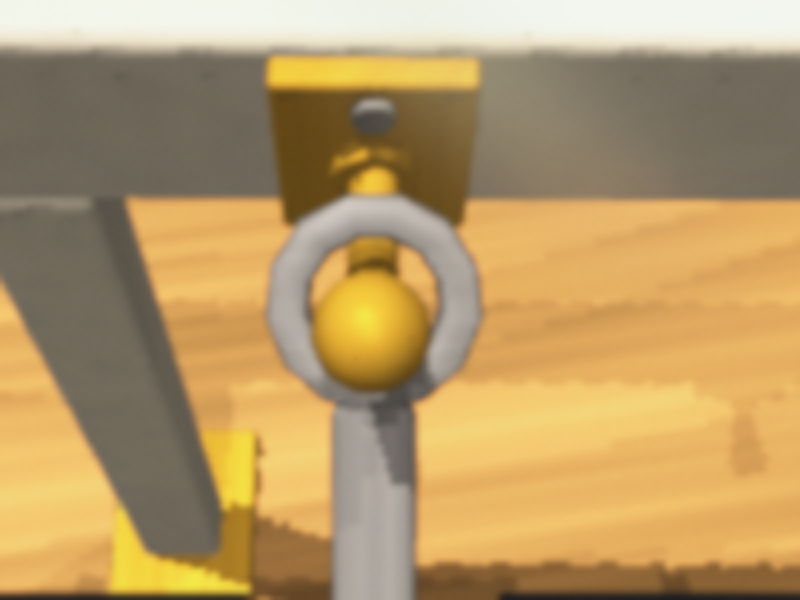

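Ball (371,331) is now in front of the ring (375,301), so the eye is on the arm about 20 mm down. Continuing down the arm.

carry_out --pt "0.0002 0 0.002 0 0 0" --pt "0.0004 0 0.004 0 0 0" --pt "0.0006 0 0.006 0 0 0" --pt "0.0008 0 0.008 0 0 0" --pt "0.001 0 0.01 0 0 0" --pt "0.0012 0 0.012 0 0 0" --pt "0.0015 0 0.0145 0 0 0" --pt "0.0015 0 0.0145 0 0 0"

```text
clock: 11.75
tool_pos: [0.6418, 0.1335, 0.2031]
orientation: [180.0, -34.0, -9.0]
force: [-0.4, 0.9, -1.6]
opening: 0.0094
gripper_force: 30.0
```

```bash
python3 - <<'E'
from h import *
o,im=shot("w9")
h=cv2.cvtColor(im,cv2.COLOR_BGR2HSV)[...,1].astype(int)
for r in range(124,190,4): print(r,''.join('B' if v>=162 else('.' if v>=75 else '#') for v in h[r,225:285]))
E
```

```text
11.75 [0.6418 0.1335 0.2031] [-0.37  0.89 -1.6 ] [ 27.1   4.7 -51.4  75.1 -19.9 -15.4]
124 ...BBBBBB.####################################..BBBBB.......
128 ....BB.##########################################..BB.......
132 ......############...BBBBBBBBBBBBBB....############.........
136 ...############......BBBBBBBBBBBBBB........###########......
140 ...#########.........BBBBBBBBBBBBBB..........#########......
144 ..##########........BBBBBBBBBBBBBBBB.........##########.....
148 ..##########......BBBBBBBBBBBBBBBBBBB........##########.....
152 ...##########..BBBBBBBBBBBBBBBBBBBBBBBBBB..###########......
156 .....#######.BBBBBBBBBBBBBBBBBBBBBBBBBBBBB.#########........
160 ......#####.BBBBBBBBBBBBBBBBBBBBBBBBBBBBBBB.#######.........
164 ............BBBBBBBBBBBBBBBBBBBBBBBBBBBBBBB.###.............
168 ............BBBBBBBBBBBBBBBBBBBBBBBBBBBBBBBB................
172 ..............BBBBBBBBBBBBBBBBBBBBBBBBBBBB..................
176 ...................BBBBBBBBBBBBBBBBB........................
180 ...................###################......................
184 ..................####################......................
188 ..................####################......................
```

carry_out --pt "0.0001 0 0.002 0 0 0" --pt "0.0003 0 0.004 0 0 0" --pt "0.0005 0 0.006 0 0 0" --pt "0.0007 0 0.008 0 0 0" --pt "0.0009 0 0.01 0 0 0" --pt "0.001 0 0.012 0 0 0" --pt "0.001 0 0.013 0 0 0" --pt "0.001 0 0.013 0 0 0"

```text
clock: 12.8
tool_pos: [0.6497, 0.1323, 0.193]
orientation: [180.0, -34.0, -9.0]
force: [-0.2, -0.1, -1.2]
opening: 0.0093
gripper_force: 30.0
```

```bash
python3 - <<'E'
from h import *
o,im=shot("w10")
h=cv2.cvtColor(im,cv2.COLOR_BGR2HSV)[...,1].astype(int)
for r in range(124,196,4): print(r,''.join('B' if v>=162 else('.' if v>=75 else '#') for v in h[r,225:285]))
cv2.imwrite("pics/s10.png",viewer.snapshot("scene")[:,:,::-1])
E
```

```text
12.8 [0.6497 0.1323 0.193 ] [-0.22 -0.14 -1.21] [ 24.2   5.9 -51.8  81.1 -18.  -19.1]
124 #.BBBBBBB.####################################..BBBBBB..####
128 ..BBBB..#########################################..BBBB.....
132 ...B.##############..BBBBBBBBBBBBBBB..##############.B......
136 ...############......BBBBBBBBBBBBBBB.......###########......
140 ...#########.........BBBBBBBBBBBBBBB.........#########......
144 ..##########.........BBBBBBBBBBBBBBB.........##########.....
148 ..##########........BBBBBBBBBBBBBBBB.........##########.....
152 ...###########.....BBBBBBBBBBBBBBBBBB......###########......
156 .....###########..BBBBBBBBBBBBBBBBBBBB..############........
160 ......########.BBBBBBBBBBBBBBBBBBBBBBBBB..#########.........
164 ............BBBBBBBBBBBBBBBBBBBBBBBBBBBBBBB..##.............
168 .........BBBBBBBBBBBBBBBBBBBBBBBBBBBBBBBBBBBBB..............
172 .........BBBBBBBBBBBBBBBBBBBBBBBBBBBBBBBBBBBBB..............
176 .........BBBBBBBBBBBBBBBBBBBBBBBBBBBBBBBBBBBBB..............
180 ...........BBBBBBBBBBBBBBBBBBBBBBBBBBBBBBBBB................
184 .............BBBBBBBBBBBBBBBBBBBBBBBBBBBBB..................
188 ....................BBBBBBBBBBBBBBBB........................
192 ...................###################......................
```

```bash
cat >> h.py <<'E'
def favg(n=5):
    v=[]
    for _ in range(n): viewer.snapshot("wrist"); v.append(telemetry.get_obs()["force"])
    o=telemetry.get_obs();f=np.mean(v,0)
    print(round(o["clock"],2),"F world",np.round(f,2),"hook x",round(float(f@[np.cos(np.radians(9)),-np.sin(np.radians(9)),0]),2),"sd",np.round(np.std(v,0),2),np.round(o["tool_pos"],4),"mom",np.round(o["moment"],2))
E
python3 -c "
from h import *
favg(8)"
```

```text
13.3 F world [-0.07  0.04 -1.16] hook x -0.08 sd [0.63 0.33 0.34] [0.6497 0.1325 0.1931] mom [ 0.19  2.17 -0.01]
```

carry_out --pt "-0.0003 0 -0.0015 0 0 0" --pt "-0.0005 0 -0.003 0 0 0" --pt "-0.0007 0 -0.0045 0 0 0" --pt "-0.0008 0 -0.0055 0 0 0" --pt "-0.0008 0 -0.006 0 0 0" --pt "-0.0008 0 -0.006 0 0 0"

```text
clock: 14.05
tool_pos: [0.6457, 0.1332, 0.1977]
orientation: [180.0, -34.0, -9.0]
force: [0.1, 0.4, -1.5]
opening: 0.0091
gripper_force: 30.0
```

```bash
python3 -c "
from h import *
favg(5)"
```

```text
14.3 F world [ 0.    0.21 -1.22] hook x -0.03 sd [0.54 0.52 0.73] [0.6458 0.133  0.1976] mom [ 0.27  2.19 -0.01]
```

carry_out --pt "0 0 -0.0003 0 0 0" --pt "-0.0001 0 -0.0007 0 0 0" --pt "-0.0001 0 -0.0007 0 0 0"

```text
clock: 14.68
tool_pos: [0.6453, 0.1332, 0.1982]
orientation: [180.0, -34.0, -9.0]
force: [0.1, 0.5, -1.6]
opening: 0.0094
gripper_force: 30.0
```

```bash
python3 -c "
from h import *
favg(4)"
```

```text
14.88 F world [ 0.16  0.29 -1.09] hook x 0.11 sd [0.38 0.34 0.37] [0.6453 0.1331 0.1982] mom [ 0.26  2.18 -0.03]
```

carry_out --pt "0 0 -0.0003 0 0 0" --pt "-0.0001 0 -0.0007 0 0 0" --pt "-0.0001 0 -0.0007 0 0 0"

```text
clock: 15.25
tool_pos: [0.6448, 0.1333, 0.1987]
orientation: [180.0, -34.0, -9.0]
force: [0.3, -1.6, -1.8]
opening: 0.0093
gripper_force: 30.0
```

```bash
python3 -c "
from h import *
favg(4)"
```

```text
15.45 F world [-0.26 -0.06 -1.33] hook x -0.25 sd [0.41 0.28 0.1 ] [0.6448 0.1333 0.1987] mom [0.22 2.15 0.05]
```

carry_out --pt "0 0 -0.0003 0 0 0" --pt "-0.0001 0 -0.0005 0 0 0" --pt "-0.0001 0 -0.0005 0 0 0"

```text
clock: 15.82
tool_pos: [0.6445, 0.1333, 0.1991]
orientation: [180.0, -34.0, -9.0]
force: [1.0, -0.9, -1.1]
opening: 0.0093
gripper_force: 30.0
```

```bash
python3 -c "
from h import *
favg(4)"
```

```text
16.02 F world [-0.01 -0.11 -1.07] hook x 0.01 sd [0.7  0.25 0.42] [0.6445 0.1333 0.199 ] mom [ 0.21  2.21 -0.  ]
```

carry_out --pt "0 0 -0.0003 0 0 0" --pt "-0.0001 0 -0.0007 0 0 0" --pt "-0.0001 0 -0.0007 0 0 0"

```text
clock: 16.4
tool_pos: [0.644, 0.1334, 0.1996]
orientation: [180.0, -34.0, -9.0]
force: [0.4, 0.5, -1.2]
opening: 0.0092
gripper_force: 30.0
```

```bash
python3 -c "
from h import *
favg(4)"
```

```text
16.6 F world [-0.14  0.23 -1.06] hook x -0.18 sd [0.62 0.25 0.25] [0.644  0.1334 0.1996] mom [ 0.19  2.21 -0.03]
```

carry_out --pt "0 0 -0.0003 0 0 0" --pt "-0.0001 0 -0.0007 0 0 0" --pt "-0.0001 0 -0.0007 0 0 0"

```text
clock: 16.98
tool_pos: [0.6435, 0.1335, 0.2001]
orientation: [180.0, -34.0, -9.0]
force: [0.5, -0.6, -1.5]
opening: 0.0094
gripper_force: 30.0
```

```bash
python3 -c "
from h import *
favg(4)"
```

```text
17.18 F world [ 0.08  0.37 -1.36] hook x 0.02 sd [0.66 0.48 0.68] [0.6435 0.1335 0.2001] mom [0.28 2.19 0.03]
```

carry_out --pt "0 0 -0.0003 0 0 0" --pt "-0.0001 0 -0.0007 0 0 0" --pt "-0.0001 0 -0.0007 0 0 0"

```text
clock: 17.55
tool_pos: [0.6431, 0.1335, 0.2007]
orientation: [-180.0, -34.0, -9.0]
force: [-0.8, -0.1, -1.4]
opening: 0.009
gripper_force: 30.0
```

```bash
python3 -c "
from h import *
favg(4)"
```

```text
17.75 F world [ 0.51  0.24 -1.4 ] hook x 0.47 sd [0.49 0.28 0.27] [0.6431 0.1335 0.2006] mom [0.28 2.18 0.03]
```

carry_out --pt "0 0 -0.0003 0 0 0" --pt "-0.0001 0 -0.0005 0 0 0" --pt "-0.0001 0 -0.0005 0 0 0"

```text
clock: 18.12
tool_pos: [0.6427, 0.1336, 0.201]
orientation: [180.0, -34.0, -9.0]
force: [-0.3, -0.1, -0.4]
opening: 0.0091
gripper_force: 30.0
```

```bash
python3 -c "
from h import *
favg(5)"
```

```text
18.38 F world [-0.1  -0.22 -1.25] hook x -0.06 sd [0.6  0.39 0.55] [0.6427 0.1336 0.201 ] mom [ 0.24  2.18 -0.  ]
```

carry_out --pt "0 0 -0.0003 0 0 0" --pt "-0.0001 0 -0.0007 0 0 0" --pt "-0.0001 0 -0.0007 0 0 0"

```text
clock: 18.75
tool_pos: [0.6422, 0.1337, 0.2015]
orientation: [180.0, -34.0, -9.0]
force: [0.1, -0.2, -2.0]
opening: 0.0093
gripper_force: 30.0
```

```bash
python3 -c "
from h import *
favg(4)"
```

```text
18.95 F world [ 0.29  0.11 -1.56] hook x 0.27 sd [0.26 0.43 0.59] [0.6422 0.1337 0.2015] mom [ 0.24  2.14 -0.01]
```

carry_out --pt "0 0 -0.0003 0 0 0" --pt "-0.0001 0 -0.0006 0 0 0" --pt "-0.0001 0 -0.0006 0 0 0"

```text
clock: 19.32
tool_pos: [0.6418, 0.1337, 0.2019]
orientation: [180.0, -34.0, -9.0]
force: [0.5, 0.5, -2.6]
opening: 0.0094
gripper_force: 30.0
```

```bash
python3 -c "
from h import *
favg(4)"
```

```text
19.52 F world [ 0.61  0.32 -1.6 ] hook x 0.55 sd [0.65 0.25 0.19] [0.6418 0.1337 0.2019] mom [ 0.28  2.12 -0.  ]
```

carry_out --pt "0 0 -0.0002 0 0 0" --pt "-0.0001 0 -0.0005 0 0 0" --pt "-0.0001 0 -0.0005 0 0 0"

```text
clock: 19.9
tool_pos: [0.6415, 0.1338, 0.2023]
orientation: [180.0, -34.0, -9.0]
force: [2.5, 0.1, -2.9]
opening: 0.0094
gripper_force: 30.0
```

```bash
python3 -c "
from h import *
favg(6)"
```

```text
20.2 F world [ 1.65 -0.24 -2.28] hook x 1.67 sd [0.35 0.45 0.21] [0.6415 0.1337 0.2023] mom [0.21 2.02 0.01]
```

Keeper contact is felt (about 2 N). I'll build it up gently to about 5 N.

carry_out --pt "0 0 -0.0002 0 0 0" --pt "-0.0001 0 -0.0005 0 0 0" --pt "-0.0001 0 -0.0007 0 0 0" --pt "-0.0001 0 -0.0007 0 0 0"

```text
clock: 20.7
tool_pos: [0.641, 0.1338, 0.2028]
orientation: [180.0, -34.0, -9.0]
force: [3.5, -0.7, -3.6]
opening: 0.0091
gripper_force: 30.0
```

```bash
python3 -c "
from h import *
favg(8)"
```

```text
21.1 F world [ 3.29 -0.53 -3.32] hook x 3.33 sd [0.5  0.41 0.51] [0.641  0.1338 0.2028] mom [0.26 1.68 0.05]
```

carry_out --pt "0 0 -0.0002 0 0 0" --pt "0 0 -0.0003 0 0 0" --pt "0 0 -0.0003 0 0 0" --pt "0 0 -0.0003 0 0 0" --pt "0 0 -0.0003 0 0 0" --pt "0 0 -0.0003 0 0 0" --pt "0 0 -0.0003 0 0 0" --pt "0 0 -0.0003 0 0 0"

```text
clock: 22.1
tool_pos: [0.6408, 0.1338, 0.2031]
orientation: [180.0, -34.0, -9.0]
force: [3.9, 0.4, -3.3]
opening: 0.0089
gripper_force: 30.0
```

```bash
python3 -c "
from h import *
favg(8)"
```

```text
22.5 F world [ 3.79 -0.58 -4.02] hook x 3.83 sd [0.5  0.48 0.32] [0.6408 0.1339 0.2031] mom [0.18 1.68 0.06]
```

Held at about 4.8 N for over a second. Now easing back down the arm.

carry_out --pt "0.0001 0 0.0015 0 0 0" --pt "0.0003 0 0.0035 0 0 0" --pt "0.0005 0 0.0055 0 0 0" --pt "0.0008 0 0.0075 0 0 0" --pt "0.0011 0 0.0095 0 0 0" --pt "0.0013 0 0.0115 0 0 0" --pt "0.0014 0 0.0135 0 0 0" --pt "0.0014 0 0.0135 0 0 0"

```text
clock: 23.5
tool_pos: [0.6495, 0.1323, 0.1924]
orientation: [180.0, -34.0, -9.0]
force: [-0.5, -0.4, -1.5]
opening: 0.0093
gripper_force: 30.0
```

```bash
python3 -c "
from kin import *
favg(6)
o=telemetry.get_obs();print(np.round(o['joint_pos'],1))
np.set_printoptions(precision=1,suppress=True)
H=r('z',-9);Rc=r('xyz',o['orientation']);E=o['tool_pos']+Rc.apply([.05,0,-.001])
for a,dx,dz,p in((45,.004,-.005,-34),(45,.004,-.005,-36),(30,.008,-.008,-34),(30,.008,-.008,-30),(15,.01,-.01,-34),(15,.01,-.01,-30)):
    a=np.radians(a);t=E+H.apply([dx-.05*np.sin(a),0,dz-.05*np.cos(a)]);print(p,ik(t,r('z',-9)*r('y',p)*r('x',180),o['joint_pos']))
"
```

```text
23.8 F world [ 0.08 -0.11 -1.54] hook x 0.1 sd [0.6  0.5  0.33] [0.6494 0.1326 0.1928] mom [ 0.21  2.17 -0.01]
[ 24.1   5.9 -51.8  81.4 -18.  -19.3]
-34 (array([ 20.4,   7.4, -51.9,  89.1, -15.9, -24.1]), np.float64(2.7924277473667658e-14))
-36 (array([ 18.6,   7.2, -52.5,  95.5, -15.9, -28.9]), np.float64(0.03932456630625496))
-34 (array([ 17.1,   9.2, -51.1,  95.5, -14.3, -27.8]), np.float64(0.005407712102096374))
-30 (array([ 27. ,  10.2, -46.8,  65.6, -18.8,  -6.5]), np.float64(2.6620490967826926e-11))
-34 (array([ 16.4,  10.8, -49.7,  95.5, -14. , -27.3]), np.float64(0.025079745306389657))
-30 (array([ 25.1,  11.6, -46.2,  68.4, -17.5,  -7.8]), np.float64(5.924401724408113e-11))
```

Now loosen the grip gradually so the hammer swings down with friction damping.

carry_out --pt "0 0 0 0 0 0" --pt "0 0 0 0 0 0" --pt "0 0 0 0 0 0" --grip -0.8

```text
clock: 24.18
tool_pos: [0.6494, 0.1326, 0.1927]
orientation: [180.0, -34.0, -9.0]
force: [-0.0, -0.8, -0.3]
opening: 0.0093
gripper_force: 30.0
```

carry_out --pt "0 0 0 0 0 0" --pt "0 0 0 0 0 0" --grip -0.79

```text
clock: 24.42
tool_pos: [0.6494, 0.1325, 0.1927]
orientation: [180.0, -34.0, -9.0]
force: [0.8, -0.1, -0.9]
opening: 0.01
gripper_force: 20.7
```

carry_out --pt "0 0 0 0 0 0" --pt "0 0 0 0 0 0" --grip -0.785

```text
clock: 24.68
tool_pos: [0.6494, 0.1325, 0.1927]
orientation: [180.0, -34.0, -9.0]
force: [0.7, -0.0, -0.9]
opening: 0.0098
gripper_force: 15.0
```

carry_out --pt "0 0 0 0 0 0" --pt "0 0 0 0 0 0" --pt "0 0 0 0 0 0" --grip -0.776

```text
clock: 25.05
tool_pos: [0.6494, 0.1325, 0.1927]
orientation: [180.0, -34.0, -9.0]
force: [-0.6, 1.1, -2.2]
opening: 0.0101
gripper_force: 4.8
```

carry_out --pt "0 0 0 0 0 0" --pt "0 0 0 0 0 0" --pt "0 0 0 0 0 0" --grip -0.774

```text
clock: 25.42
tool_pos: [0.6496, 0.1326, 0.193]
orientation: [-180.0, -34.0, -9.0]
force: [0.5, -0.6, 0.4]
opening: 0.0103
gripper_force: 0.0
```

carry_out --pt "0 0 0 0 0 0" --pt "0 0 0 0 0 0" --pt "0 0 0 0 0 0" --grip -0.773

```text
clock: 25.8
tool_pos: [0.6494, 0.1325, 0.1927]
orientation: [180.0, -34.0, -9.0]
force: [0.1, 0.5, -0.1]
opening: 0.0098
gripper_force: 0.0
```

```bash
python3 - <<'E'
from h import *
favg(3);o,im=shot("w11")
h=cv2.cvtColor(im,cv2.COLOR_BGR2HSV)[...,1].astype(int)
for r in range(100,230,6): print(r,''.join('B' if v>=162 else('.' if v>=75 else '#') for v in h[r,215:295]))
E
```

```text
25.95 F world [-0.18  0.32  0.04] hook x -0.22 sd [0.6  0.23 0.28] [0.6494 0.1325 0.1927] mom [ 0.17  1.93 -0.  ]
25.95 [0.6494 0.1325 0.1927] [-0.46  0.57  0.42] [ 24.1   5.9 -51.8  81.4 -18.  -19.3]
100 ########.BBBBBBBBBBBBBBBBBBBBBB..############.........................##########
106 ########..BBBBBBBBBBBBBBBBBBBBBBB..########...BBBB...................###########
112 #########..BBBBBBBBBBBBBBBBBBBBBBBBBBBBBBBBBBBBBBBBBBBBBB.B.........############
118 ##########..BBBBBBBBBBBBBBBBBBBBBBBBBBBBBBBBBBBBBBBBBBBBBBBBBBBBB...############
124 ##########...BBBBBBBBBB..###########################...BBBBBBBBBB..#############
130 .............BBBB.#########################################..BBBB...............
136 ...............#################..BBBBBBBBBB...###############..................
142 ...............########........BBBBBBBBBBBBBBB........#########.................
148 ...............###########.....BBBBBBBBBBBBBBBB.....###########.................
154 ..................###########.BBBBBBBBBBBBBBBBB.############....................
160 .......................BBBBBBBBBBBBBBBBBBBBBB
[... 270 characters left out ...]
....................
184 BBBBBB...................BBBBBBBBBBBBBBBBBBBBBBBBBB.............................
190 BBBBBBBB.......................###........####..................................
196 BBBBBBBB.......................###############..................................
202 BBBBBBB........................###############..................................
208 BBBBBBBB.......................###############..................................
214 BBBBBBB........................##############...................................
220 #####.........................################..........................########
226 #####..........................###############..........................########
```

The hammer has swung down on the hook and is free of the grip. Opening up and withdrawing.

carry_out --pt "0 0 0 0 0 0" --pt "0 0 0 0 0 0" --pt "0 0 0 0 0 0" --pt "0 0 0 0 0 0" --grip 0.3

```text
clock: 26.5
tool_pos: [0.6494, 0.1325, 0.1927]
orientation: [180.0, -34.0, -9.0]
force: [1.1, -0.5, -0.2]
opening: 0.0442
gripper_force: 0.0
```

carry_out --pt "-0.003 0 -0.01 0 0 0" --pt "-0.006 0 -0.03 0 0 0" --pt "-0.008 0 -0.05 0 0 0" --pt "-0.01 0 -0.07 0 0 0" --pt "-0.01 0 -0.09 0 0 0" --pt "-0.01 0 -0.1 0 0 0" --pt "-0.01 0 -0.1 0 0 0"

```text
clock: 27.38
tool_pos: [0.5861, 0.1432, 0.2707]
orientation: [-179.9, -34.0, -9.0]
force: [0.6, -0.3, -0.4]
opening: 0.057
gripper_force: 0.0
```

```bash
python3 - <<'E'
from h import *
o,im=shot("w12");s=viewer.snapshot("scene")[:,:,::-1]
a=cv2.resize(im[60:260,150:350],(400,400),interpolation=cv2.INTER_CUBIC);b=cv2.resize(s[165:295,310:440],(400,400),interpolation=cv2.INTER_CUBIC)
cv2.imwrite("pics/w12.png",np.hstack([a,b]))
for k in range(6):
    im2=viewer.snapshot("wrist")[:,:,::-1];print(np.abs(im2.astype(int)-im).mean().round(2),end=' ')
E
```

```text
27.375 [0.5861 0.1432 0.2707] [ 0.59 -0.28 -0.4 ] [ 41.8  -3.7 -47.8  51.2 -33.7  -1.3]
3.13 3.74 3.99 4.01 3.9 3.7
```

View pics/w12.png

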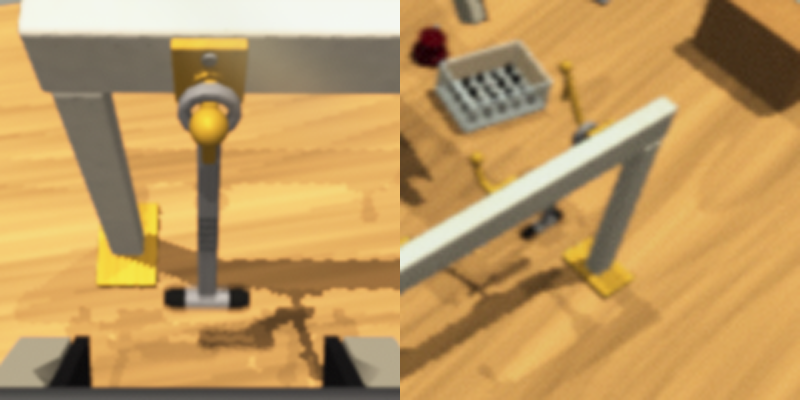

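The hammer hangs by its eye on the keeper hook (ring at (209,110), head at (207,298)), and the keeper is down below the ball. I'll wait for the swing to die out.

carry_out --pt "0 0 0 0 0 0" --pt "0 0 0 0 0 0" --pt "0 0 0 0 0 0" --pt "0 0 0 0 0 0" --pt "0 0 0 0 0 0" --pt "0 0 0 0 0 0" --pt "0 0 0 0 0 0" --pt "0 0 0 0 0 0"

```text
clock: 28.78
tool_pos: [0.586, 0.1426, 0.27]
orientation: [180.0, -34.0, -9.0]
force: [-0.0, 0.7, -0.4]
opening: 0.0568
gripper_force: 0.0
```

carry_out --pt "0 0 0 0 0 0" --pt "0 0 0 0 0 0" --pt "0 0 0 0 0 0" --pt "0 0 0 0 0 0" --pt "0 0 0 0 0 0" --pt "0 0 0 0 0 0" --pt "0 0 0 0 0 0" --pt "0 0 0 0 0 0"

```text
clock: 29.78
tool_pos: [0.5861, 0.1425, 0.27]
orientation: [180.0, -34.0, -9.0]
force: [0.3, -0.9, 0.5]
opening: 0.0571
gripper_force: 0.0
```

carry_out --pt "0 0 0 0 0 0" --pt "0 0 0 0 0 0" --pt "0 0 0 0 0 0" --pt "0 0 0 0 0 0" --pt "0 0 0 0 0 0" --pt "0 0 0 0 0 0" --pt "0 0 0 0 0 0" --pt "0 0 0 0 0 0"

```text
clock: 30.78
tool_pos: [0.5861, 0.1425, 0.27]
orientation: [180.0, -34.0, -9.0]
force: [0.0, -0.1, -0.1]
opening: 0.0566
gripper_force: 0.0
```

```bash
python3 - <<'E'
from h import *
ims=[viewer.snapshot("wrist").astype(int) for _ in range(14)]
P=[]
for im in ims:
    roi=im[190:225,215:295].sum(2); m=roi<150   # black rubber ends of head
    y,x=np.nonzero(m);P.append((round(x.mean()+215,2),round(y.mean()+190,2),len(x)))
print(P,telemetry.get_obs()["clock"])
E
```

```text
[(np.float64(252.09), np.float64(208.05), 173), (np.float64(252.49), np.float64(203.82), 168), (np.float64(253.28), np.float64(195.82), 175), (np.float64(255.54), np.float64(190.42), 26), (np.float64(nan), np.float64(nan), 0), (np.float64(nan), np.float64(nan), 0), (np.float64(nan), np.float64(nan), 0), (np.float64(nan), np.float64(nan), 0), (np.float64(nan), np.float64(nan), 0), (np.float64(nan), np.float64(nan), 0), (np.float64(nan), np.float64(nan), 0), (np.float64(254.16), np.float64(193.73), 150), (np.float64(253.28), np.float64(200.68), 176), (np.float64(253.4), np.float64(205.2), 168)] 31.475<stdin>:6: RuntimeWarning: Mean of empty slice.
  ret = ret.dtype.type(ret / rcount)
```

Still swinging, with a period of about 0.75 s. I'll wait and track the amplitude.

carry_out --pt "0 0 0 0 0 0" --pt "0 0 0 0 0 0" --pt "0 0 0 0 0 0" --pt "0 0 0 0 0 0" --pt "0 0 0 0 0 0" --pt "0 0 0 0 0 0" --pt "0 0 0 0 0 0" --pt "0 0 0 0 0 0"

```text
clock: 32.48
tool_pos: [0.586, 0.1425, 0.27]
orientation: [180.0, -34.0, -9.0]
force: [-0.3, 0.7, -0.6]
opening: 0.0567
gripper_force: 0.0
```

carry_out --pt "0 0 0 0 0 0" --pt "0 0 0 0 0 0" --pt "0 0 0 0 0 0" --pt "0 0 0 0 0 0" --pt "0 0 0 0 0 0" --pt "0 0 0 0 0 0" --pt "0 0 0 0 0 0" --pt "0 0 0 0 0 0"

```text
clock: 33.48
tool_pos: [0.5861, 0.1426, 0.27]
orientation: [180.0, -34.0, -9.0]
force: [0.4, 0.5, -0.9]
opening: 0.0571
gripper_force: 0.0
```

```bash
cat >> h.py <<'E'
def swing(n=16):
    P=[]
    for _ in range(n):
        im=viewer.snapshot("wrist").astype(int);m=im[140:215,220:290].sum(2)<150
        y,x=np.nonzero(m);P.append((round(float(np.mean(y))+140,1),round(float(np.mean(x))+220,1),len(y)) if len(y) else None)
    print(telemetry.get_obs()["clock"],P)
E
python3 -c "
from h import *
swing()"
```

```text
34.275 [(197.6, 254.0, 172), (198.9, 253.7, 178), (197.1, 252.5, 181), (191.9, 252.6, 190), (183.0, 252.3, 211), (173.7, 252.1, 236), (168.5, 252.9, 226), (165.5, 253.1, 213), (164.2, 253.9, 211), (165.9, 254.3, 226), (169.6, 254.1, 227), (174.8, 253.7, 240), (183.8, 253.7, 207), (192.8, 252.9, 178), (196.1, 254.2, 184), (196.7, 253.3, 171)]
```

carry_out --pt "0 0 0 0 0 0" --pt "0 0 0 0 0 0" --pt "0 0 0 0 0 0" --pt "0 0 0 0 0 0" --pt "0 0 0 0 0 0" --pt "0 0 0 0 0 0" --pt "0 0 0 0 0 0" --pt "0 0 0 0 0 0"

```text
clock: 35.28
tool_pos: [0.586, 0.1426, 0.27]
orientation: [180.0, -34.0, -9.0]
force: [0.2, 0.3, 0.4]
opening: 0.057
gripper_force: 0.0
```

carry_out --pt "0 0 0 0 0 0" --pt "0 0 0 0 0 0" --pt "0 0 0 0 0 0" --pt "0 0 0 0 0 0" --pt "0 0 0 0 0 0" --pt "0 0 0 0 0 0" --pt "0 0 0 0 0 0" --pt "0 0 0 0 0 0"

```text
clock: 36.28
tool_pos: [0.5861, 0.1425, 0.27]
orientation: [180.0, -34.0, -9.0]
force: [0.0, -0.6, -0.7]
opening: 0.0573
gripper_force: 0.0
```

carry_out --pt "0 0 0 0 0 0" --pt "0 0 0 0 0 0" --pt "0 0 0 0 0 0" --pt "0 0 0 0 0 0" --pt "0 0 0 0 0 0" --pt "0 0 0 0 0 0" --pt "0 0 0 0 0 0" --pt "0 0 0 0 0 0"

```text
clock: 37.28
tool_pos: [0.586, 0.1425, 0.27]
orientation: [180.0, -34.0, -9.0]
force: [0.7, -0.1, -0.7]
opening: 0.0569
gripper_force: 0.0
```

carry_out --pt "0 0 0 0 0 0" --pt "0 0 0 0 0 0" --pt "0 0 0 0 0 0" --pt "0 0 0 0 0 0" --pt "0 0 0 0 0 0" --pt "0 0 0 0 0 0" --pt "0 0 0 0 0 0" --pt "0 0 0 0 0 0"

```text
clock: 38.28
tool_pos: [0.5861, 0.1426, 0.27]
orientation: [180.0, -34.0, -9.0]
force: [-0.1, 0.1, -0.3]
opening: 0.0569
gripper_force: 0.0
```

```bash
python3 -c "
from h import *
swing()"
```

```text
39.075 [(180.6, 253.4, 213), (180.2, 252.9, 223), (180.2, 252.9, 227), (180.4, 252.9, 224), (180.2, 253.0, 226), (180.4, 252.9, 223), (180.6, 252.9, 221), (180.5, 252.9, 224), (180.6, 252.9, 223), (179.9, 253.0, 229), (180.3, 252.9, 225), (180.4, 253.0, 223), (180.7, 252.9, 221), (180.6, 252.9, 222), (180.4, 252.9, 225), (180.7, 252.9, 221)]
```

```bash
python3 -c "
from plant import workorder
print(workorder.close_job())"
```

```text
the job is handed in; nothing more can be done
None
```

The job is handed in: the hammer hangs still by its eye on the keeper hook, released, after being drawn back against the closed keeper at about 4.8 N by the wrist force for over a second. I saw the keeper down behind the eye before the swing died out, but did not check it again, and I did not measure the eye's exact place on the arm.

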